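# Send a specimen holder through the transfer turntable

## Robot

A 6-joint arm with a two-finger parallel gripper is mounted at the origin on a cart in front of the work surface, level with it; the furniture and walls round the work are solid. World frame = base frame: x ahead of the robot, y to its left, z up, the work surface at z = 0. Lengths are in m, angles in rad, forces in N, time in s.
With the tool pointing down it reaches from about 0.3 to 0.875 m from the base axis. Payload 6.4 kg.
Tool frame: the origin (TCP) lies midway between the tips of the shut fingers; the grasp point (between the pads) lies 19 mm behind it; z points along the fingers, y is the line along which they close (so a half turn about z gives the same grasp; the last joint's range is limited). The gripper opens to 85 mm and grips with 20 to 120 N. Pads are 22 mm wide; open, the fingers measure 114 mm over their backs; the gripper's body (76 mm by 85 mm) begins 54 mm behind the grasp point. The pads swing forward as they close: fully open they stand 13 mm farther back than shut.
Start: joints at [1.079, 0.181, 1.607, -0, 1.354, -0.206], TCP at [0.162, 0.552, 0.231] pointing down, gripper open.
Joint ranges: [-2.99, 2.99], [-0.89, 2.07], [0.3, 2.58], [-1.14, 4.28], [0, 2.63], [-3.12, 3.12]. Speed limits (rad/s): [2.57, 2.57, 3.01, 3.14, 3.14, 3.14].

## Interface

Orientations are given as a unit quaternion [x, y, z, w].
In Python, from bench import env, cams gives the robot as it stands.
- The arm moves only by the tool step_arm, never from a script. Its argument "motion" is text: rows parted by semicolons, each of 5 numbers parted by spaces: the shift along the tool's x, y, z scaled (see below), then the turn about the tool's z scaled (see below), then the opening, from 0 (shut) to 1 (fully open). A call has 1 to 12 rows; each row is the pose to reach, as a shift and turn from the pose commanded when the call began, along the tool's axes at that moment; what a row does not reach only later rows make up. The controller multiplies each number of a shift by 10 cm and each number of a turn by 2 rad. A row lasts 1/10 s, in which the tool goes at most 50 mm and 8.59 degrees, less where a joint would pass 70% of its speed; a pose out of reach is approached as far as the arm can. A call with a number of a shift or a turn outside -1 to 1 is refused whole. A call with a gripper value outside its range is refused whole. The fingers move at their own pace and stop on an object; "squeeze" is the grip in N (left out, the last holds). Time passes only in rows, so rows that repeat a pose let the fingers close. It gives the time, the measured TCP pose, the force, the opening and the grip force at its end, in the units of the state.
- env.state(): the state, without advancing time (a new reading comes with each control period).
- cams.read_camera(name): name is "side" or "top" or "wrist"; returns a dict with "image" (420x560x3 uint8, red, green, blue), "range_z" (420x560 float32, m along the optical axis (not along the pixel's ray), 0 where there is no reading), "fx", "fy", "cx", "cy" (pixels), "k1" (the pictures are not rectified: a ray, as slopes to the right and down, at radius r is drawn at 1 + k1 r^2 times it, then the intrinsics apply), "eye" and "rotation" of the camera in the world. Camera axes: x right, y down, z forward; pixel columns grow to the right and rows downward; lengths in m; the calibration is good to about 2 mm. A picture is of the moment at which its call begins.
- env.sign_off(): hands the job in; it is judged then, once.
The state is a dict: "time": time; "joint_positions": joint angles; "dq": joint speeds; "joint_torque": joint torques, N m; "position": TCP position; "orientation": TCP orientation; "force": force on the tool from outside, world axes, zero at the start; "ft_torque": the same for the moment, N m; "finger_gap": finger opening in m; "grip_force": force on a finger pad.
Only numpy, scipy, OpenCV 4.12 (cv2) and the standard library are available. Lean on these libraries where they do the work, as an engineer would, in place of code of your own. Each camera call takes 0.05 s, during which the arm holds its last target. There are 200 camera calls.

## Task

Turn the turntable the shorter way round (its upright post is there to push on) until the mouth of its lane faces the open outfeed channel (not the one with the cover plate), then push the locking bolt fully home into the rim slot. After that push the lane's gate fully aside and slide the black round holder, without lifting it, out of the lane until all of it lies inside the open channel. Leave the bolt home, the gate open and the jars and loupe where they stand.

Things in the scene. Friction and masses are not known exactly. Their poses are not given: they have to be found in the camera images.
- turntable_base: fixed round grey base, 236 mm across, 12 mm high, lying on the bench. Origin: on the turntable's axis, at bench height. Its +x axis points from the axis to the locking bolt (roughly away from the robot). The two outfeed channels stand at its +y and -y sides; which is on which side varies.
- turntable (a joint): angle of the round aluminium plate on the base, rad, grows counter-clockwise seen from above, endless. At 0 the mouth points along the base's -x axis, at pi/2 along -y, at -pi/2 along +y. Starts within 0.9 of 0; stays where left (1 N at the post turns it). The plate is about 218 mm across, its top is 24 mm above the bench; 12 slots, 15 mm wide, 30 degrees apart, cut its rim; one faces the bolt when the mouth faces a channel.
- mouth (a point): point on the rim of the plate, 100 mm from the axis, in the middle of the open end of the lane, on the plate's top. Its x axis points outward along the lane, y to the left of that, z up. The lane crosses the plate through the axis: straight, 56 mm wide between two steel rails 14 mm high and 6 mm thick; it ends in a cross wall (14 mm high) whose inner face is 62 mm behind the axis.
- post_top (a point): top centre of the upright dark post on the plate by which the plate is pushed round: 14 mm thick, 40 mm high over the plate (top 64 mm above the bench), 84 mm from the axis, straight opposite the mouth, outside the cross wall.
- bolt (a joint): travel of the locking bolt toward the axis, m: 0 drawn back (start), 0.020 fully home. It needs about 3 N and stays where it is left. Its round nose, 12 mm thick, enters a rim slot and pulls the plate in line if that is within about 4 mm; against a tooth of the rim it stops at 0.005 to 0.009. Once in the slot it holds the plate.
- bolt_pin (a point): top centre of the upright dark pin of the bolt: 14 mm thick, top 64 mm above the bench, 142 mm from the axis when drawn back, 122 mm when home. Two guide cheeks beside the bolt are 27 mm above the bench, so push the pin above that.
- gate (a joint): travel of the gate across the lane, m: 0 shut (start, blocks the lane 66 mm from the axis), 0.045 fully open; it moves toward +y of mouth. It needs about 1.5 N and stays where it is left. The holder passes from 0.040 up.
- gate_pin (a point): top centre of the upright dark pin on the gate, 12 mm thick, top 76 mm above the bench; the gate block under it is 30 mm long across the lane and 13 mm high over the plate.
- open_channel: fixed straight grey outfeed channel without a cover, 130 mm long (its y axis, which points along the base's y axis), 90 mm wide, floor 22 mm above the bench, two steel rails 14 mm high with 58 mm between them; both ends open. Origin: under its middle, at bench height, 180 mm from the turntable's axis; its near end is about 6 mm off the plate.
- blanked_channel: the other channel, same size, but filled by a steel cover plate bolted across its middle; on the opposite side of the turntable, origin likewise 180 mm from the axis.
- puck: black round specimen holder with a pale centre, 47 mm across, 10 mm thick, lying loose on the plate at the turntable's axis inside the lane, about 0.05 kg. Origin: centre of its underside.
- flux_jar: white jar with black lid, 48 mm across, 52 mm high, bystander. Origin: centre of its underside.
- loupe: black eye loupe, 36 mm across, 35 mm high, bystander. Origin: centre of its underside.
- cap_jar: orange jar with white lid, 38 mm across, 40 mm high, bystander. Origin: centre of its underside.
Things that resemble listed ones, but are neither listed nor needed, are in the scene too. There is more than one size of the puck; the job needs the largest.

How it is judged:
On the way, in this order (a step that is already met when the one before it is completed fails the run):
1. the mouth of the lane faces the open channel (within 6 mm), bolt still drawn back, gate shut, holder still in the lane (x of mouth in the frame of open_channel between -0.006 and 0.006 m and horizontal distance between mouth and open_channel below 0.09 m and value of joint bolt below 0.012 m and value of joint gate below 0.02 m and horizontal distance between puck and turntable_base below 0.05 m), for 0.2 s.
2. the bolt is home in the rim slot, gate still shut (x of mouth in the frame of open_channel between -0.005 and 0.005 m and horizontal distance between mouth and open_channel below 0.09 m and value of joint bolt above 0.017 m and value of joint gate below 0.03 m), for 0.2 s.
3. the gate is pushed fully aside, holder still on the plate (value of joint gate above 0.04 m and horizontal distance between puck and turntable_base below 0.06 m), for 0.1 s.
4. the holder lies wholly in the open channel (y of puck in the frame of open_channel between -0.042 and 0.042 m and x of puck in the frame of open_channel between -0.01 and 0.01 m and height (world z) of puck below 0.026 m and angle between puck's own z axis and vertical below 0.1 rad), for 0.2 s.
At the end, for the whole second after the job is handed in: The mouth is in line with the open channel within 5 mm, the bolt is home (over 17 of 20 mm), the gate is open (over 36 of 45 mm), and the holder lies flat and at rest wholly inside the open channel (its centre within 42 mm of the channel's middle along it) (all of step 4 and x of mouth in the frame of open_channel between -0.005 and 0.005 m and horizontal distance between mouth and open_channel below 0.09 m and value of joint bolt above 0.017 m and value of joint gate above 0.036 m and linear speed of puck below 0.01 m/s); the robot touches nothing.
It fails at once if the turntable is turned the longer way round (the mouth gets more than about 160 degrees from where it started) (distance of mouth from where it was at the start of the episode above 0.1975 m).
It fails at once if the holder is lifted (height (world z) of puck above 0.04 m).
It fails at once if the flux jar beside the work is moved more than 20 mm (distance of flux_jar from where it was at the start of the episode above 0.02 m).
It fails at once if the loupe beside the work is moved more than 20 mm (distance of loupe from where it was at the start of the episode above 0.02 m).
It fails at once if the cap jar beside the work is moved more than 20 mm (distance of cap_jar from where it was at the start of the episode above 0.02 m).
It also fails if it takes over 72 s, if anything falls off the work surface, if the arm or the gripper's body presses on something with over 40 N, if the wrist force passes 120 N, or if a joint passes its speed limit or range.

## Working session

There is one attempt and no reset: what is moved stays moved. The work goes in short steps, Python scripts to look and compute and a tool call to move; the robot and the scene stay as the last step left them, time stands still between calls to the robot, and variables do not carry over. Pictures are saved under pics/ and viewed, at most 10 in all, crops included, and the job is handed in when it is done.

Besides the shell and the picture viewer there is one more tool, called after "Request:" as name(argument=value, ...), one argument or row to a line, values as JSON. step_arm: Moves the arm, as the interface text tells. Shifts and turns lie within -1 to 1; 1 stands for 10 cm of shift or 2 rad of turn. Its arguments: {"type":"object","properties":{"motion":{"type":"string"},"squeeze":{"type":"number"}},"required":["motion"]}

```bash
mkdir -p pics; cat > h.py <<'E'
import numpy as np, cv2
from bench import env, cams
def cap(n):
    c=cams.read_camera(n); np.savez('/tmp/%s.npz'%n,**c); return c
def load(n): return dict(np.load('/tmp/%s.npz'%n))
def ray(c,u,v):
    k=np.array([[c['fx'],0,c['cx']],[0,c['fy'],c['cy']],[0,0,1]],float)
    # k1-only radial; iterate the inverse
    d=np.array([(u-c['cx'])/c['fx'],(v-c['cy'])/c['fy']]);p=d.copy()
    for _ in range(30): p=d/(1+c['k1']*(p@p))
    return np.array(c['rotation'])@np.array([p[0],p[1],1.])
def atz(c,u,v,z):
    r=ray(c,u,v);e=np.array(c['eye']);return e+r*(z-e[2])/r[2]
def rng(c,u,v):
    return np.array(c['eye'])+ray(c,u,v)*c['range_z'][int(round(v)),int(round(u))]
def save(c,f,box=None,s=1):
    im=c['image'][...,::-1]
    if box: im=im[box[1]:box[3],box[0]:box[2]]
    cv2.imwrite('pics/'+f,cv2.resize(im,None,fx=s,fy=s,interpolation=cv2.INTER_CUBIC))
E
python3 - <<'E'
from h import *
for n in('top','side'):
    c=cap(n);save(c,n+'0.png');print(n,c['eye'],c['rotation'],c['fx'],c['k1'])
print(env.state())
E
```

```text
top [0.35035145 0.10542133 0.93532868] [ 0.71097075 -0.69666312  0.05546013 -0.07813618] 404.0009938261859 -0.07229495128469646
side [1.04490147 0.21041449 0.73844558] [ 0.61158667  0.70996537 -0.27074394 -0.22047367] 415.052502340924 0.007708557551689096
{'time': 0.1, 'joint_positions': array([ 1.07867228e+00,  1.81466961e-01,  1.60789886e+00,  9.74596692e-07,
        1.35381096e+00, -2.06292551e-01]), 'dq': array([ 0.00038861, -0.00046226, -0.00108398,  0.00040977,  0.00144415,
        0.00204868]), 'joint_torque': array([ 5.19974692e-04, -4.45882487e+01, -3.52236485e+01, -3.32985128e-04,
        4.23056219e-03, -2.43068337e-05]), 'position': array([0.16186413, 0.55123133, 0.23047855]), 'orientation': array([ 1.42429798e-01,  9.89804589e-01, -7.44093235e-04, -2.71454183e-04]), 'force': array([-0.24718754,  0.8191955 ,  0.30724211]), 'ft_torque': array([-0.00934124,  0.02581364,  0.01944048]), 'grip_force': 0.0, 'finger_gap': 0.0852987512660595}
```

View pics/top0.png

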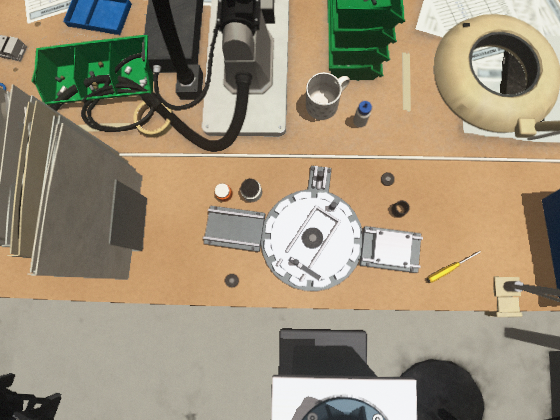

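View pics/side0.png

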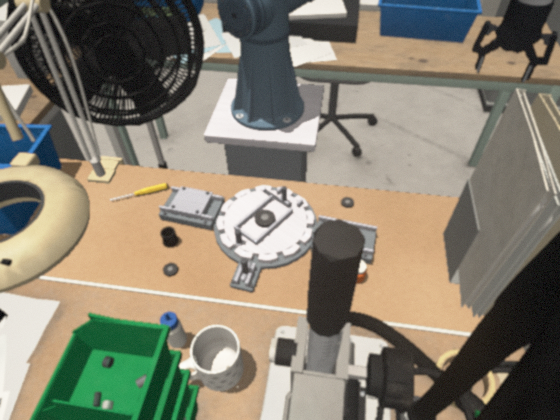

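```bash
sed -i "s/^from bench/from scipy.spatial.transform import Rotation as Ro\nfrom bench/; s/np.array(c\['rotation'\])@/Ro.from_quat(c['rotation']).as_matrix()@/; /k=np.array/d" h.py
python3 - <<'E'
from h import *
c=load('top');save(c,'crop0.png',(195,155,435,305),3.3)
for u,v in [(312,238),(235,229),(390,249),(319,175),(222,192),(251,189),(399,209),(0,160),(232,281),(388,179)]: print(u,v,rng(c,u,v).round(4))
E
```

```text
312 238 [0.4537 0.0759 0.0359]
235 229 [0.4724 0.2517 0.0223]
390 249 [ 0.4322 -0.0972  0.037 ]
319 175 [0.5913 0.0629 0.0652]
222 192 [0.555  0.283  0.0393]
251 189 [0.5592 0.2145 0.0554]
399 209 [ 5.30e-01 -1.29e-01 -3.00e-04]
0 160 [0.5424 0.6158 0.3162]
232 281 [0.3549 0.2555 0.0082]
388 179 [ 0.6009 -0.1038  0.0049]
```

View pics/crop0.png

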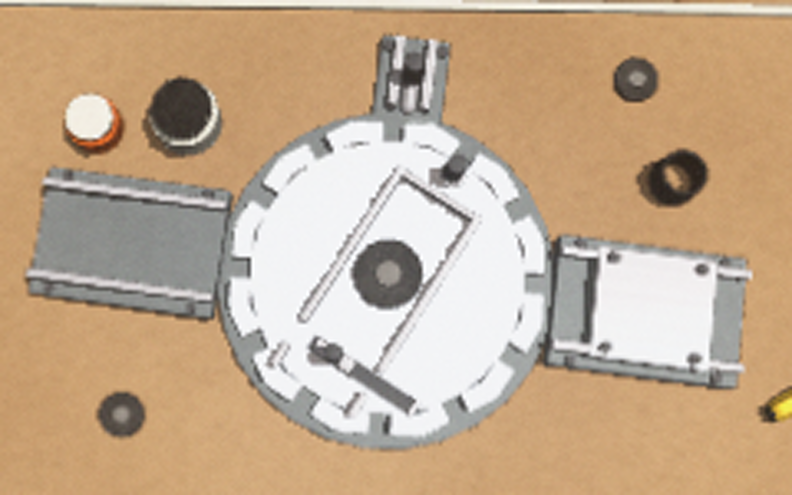

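Largest black disc is at top-pixel (312,238), in the lane at the axis. The lookalikes at (232,281) and (388,179) are smaller and lie on the bench. The open channel is at left (235,229) and the covered one at right (390,249). Mouth now points lower-left, so the short way is clockwise from above.

```bash
cat >> h.py <<'E'
def cloud(c):
    h,w=c['range_z'].shape;v,u=np.mgrid[:h,:w]
    K=np.array([[c['fx'],0,c['cx']],[0,c['fy'],c['cy']],[0,0,1]],float)
    p=cv2.undistortPoints(np.stack([u,v],-1).reshape(-1,1,2).astype(float),K,np.array([c['k1'],0,0,0,0],float)).reshape(-1,2)
    P=np.c_[p,np.ones(len(p))]*c['range_z'].reshape(-1,1)
    return (P@Ro.from_quat(c['rotation']).as_matrix().T+c['eye']).reshape(h,w,3)
def blobs(c,lo,hi,box,minn=4):
    P=cloud(c);m=np.zeros(P.shape[:2],np.uint8);m[box[1]:box[3],box[0]:box[2]]=1
    m&=((P[...,2]>lo)&(P[...,2]<hi)).astype(np.uint8)
    n,l,s,ce=cv2.connectedComponentsWithStats(m)
    for i in range(1,n):
        if s[i,4]>=minn: print(ce[i].round(1),s[i,4],P[l==i].mean(0).round(4),P[l==i].min(0).round(3),P[l==i].max(0).round(3))
E
python3 - <<'E'
from h import *
c=load('top');P=cloud(c);b=(195,155,435,305)
print('tall');blobs(c,.052,.09,b,2)
im=c['image'].astype(int)
Q=P[155:305,195:435];I=im[155:305,195:435]
w=(Q[...,2]>.019)&(Q[...,2]<.029)&(I.min(-1)>200)
R=(Q[...,0]-.454)**2+(Q[...,1]-.076)**2<.115**2
pts=Q[w&R][:,:2].astype(np.float32);print('plate',cv2.minEnclosingCircle(pts),Q[w&R][:,2].mean())
pk=(I.max(-1)<90)&(Q[...,2]>.028)&(Q[...,2]<.042)&((Q[...,0]-.454)**2+(Q[...,1]-.076)**2<.03**2)
print('puck',cv2.minEnclosingCircle(Q[pk][:,:2].astype(np.float32)),Q[pk].mean(0))
# channel corners: rail ends from the crop (crop px/3.3+offset)
for x,y in[(48,178),(230,195),(30,282),(214,305)]: print(atz(c,195+x/3.3,155+y/3.3,.036).round(4))
for x,y in [(458,165),(412,62),(325,348)]:print(195+x/3.3,155+y/3.3)
E
```

```text
tall
[320.3 173.9] 35 [0.5946 0.0599 0.0625] [0.589 0.053 0.055] [0.602 0.067 0.067]
[249.5 187.2] 110 [0.5639 0.2183 0.0533] [0.545 0.199 0.052] [0.583 0.237 0.056]
[254.  181.5] 2 [0.5774 0.2088 0.0526] [0.576 0.209 0.052] [0.578 0.209 0.053]
[241.  186.5] 2 [0.5653 0.2378 0.0525] [0.564 0.238 0.052] [0.567 0.238 0.053]
[252. 195.] 3 [0.5459 0.212  0.0533] [0.545 0.21  0.052] [0.546 0.214 0.055]
[332.8 204.7] 34 [0.5249 0.0321 0.063 ] [0.519 0.025 0.054] [0.531 0.038 0.067]
[295.6 261.7] 27 [0.398  0.1113 0.0753] [0.393 0.106 0.066] [0.404 0.117 0.08 ]
plate ((0.45564937591552734, 0.07570981979370117), 0.11078689247369766) 0.024108649529854562
puck ((0.45474958419799805, 0.07594143599271774), 0.022926365956664085) [0.45809697 0.0725264  0.03386406]
[0.5156 0.3102 0.036 ]
[0.5059 0.1835 0.036 ]
[0.4432 0.3185 0.036 ]
[0.4303 0.1919 0.036 ]
333.78787878787875 205.0
319.8484848484849 173.78787878787878
293.4848484848485 260.45454545454544
```

Request:
step_arm(
  motion="0 -1 0 0 0.35;0 -1 0 0 0.35;0 -1 0 0 0.35",
)

```text
time: 0.4
position: [0.1305, 0.4494, 0.2281]
orientation: [0.142, 0.99, -0.004, -0.002]
force: [0.1, 0.2, -0.8]
finger_gap: 0.0439
grip_force: 0.0
```

Request:
step_arm(
  motion="-1 -1 0 0 0.35;-1 -1 0 0 0.35;-1 -1 0 0 0.35;-1 -1 0 0 0.35",
)

```text
time: 0.8
position: [0.2037, 0.3288, 0.2313]
orientation: [0.145, 0.989, -0.0, 0.001]
force: [0.2, 0.3, 0.7]
finger_gap: 0.03
grip_force: 0.0
```

Request:
step_arm(
  motion="-1 -1 0 0 0.35;-1 -1 0 0 0.35;-1 -1 0 0 0.35;-1 -1 0 0 0.35",
)

```text
time: 1.2
position: [0.272, 0.2045, 0.2317]
orientation: [0.146, 0.989, -0.0, 0.001]
force: [0.2, -0.0, 0.1]
finger_gap: 0.03
grip_force: 0.0
```

Request:
step_arm(
  motion="-1 -0.96 0 0 0.35;-1 -0.96 0 0 0.35;-1 -0.96 0 0 0.35;-1 -0.96 0 0 0.35",
)

```text
time: 1.6
position: [0.3405, 0.0848, 0.2318]
orientation: [0.145, 0.989, -0.0, 0.001]
force: [-0.1, -0.7, 0.3]
finger_gap: 0.03
grip_force: 0.0
```

Request:
step_arm(
  motion="-1 0 0.6 0.136 0.35;-1 0 0.6 0.136 0.35;-1 0 0.6 0.136 0.35;-1 0 0.6 0.136 0.35",
)

```text
time: 2.0
position: [0.4343, 0.0603, 0.1693]
orientation: [0.275, 0.961, -0.0, -0.002]
force: [-0.0, 0.7, 1.0]
finger_gap: 0.0298
grip_force: 0.0
```

```bash
cat >> h.py <<'E'
A=np.array([.455,.0758]);yaw=-.109
X=np.array([np.cos(yaw),np.sin(yaw)]);Y=np.array([-X[1],X[0]])
def rows(T):  # list of (x,y,z,angle of tool x)
    s=env.state();R=Ro.from_quat(s['orientation']).as_matrix();a=np.arctan2(R[1,0],R[0,0])
    print('at',s['position'].round(4),'ang',round(a,4),'t',round(s['time'],2),'F',s['force'].round(1))
    for x,y,z,b in T:
        d=R.T@(np.array([x,y,z])-s['position'])/.1
        t=(a-b+np.pi)%(2*np.pi)-np.pi
        print(' '.join('%.3f'%k for k in [*d,t/2]))
E
python3 - <<'E'
from h import *
rows([(.525,.032,.1,2.583),(.525,.032,.046,2.583)])
E
```

```text
at [0.4343 0.0603 0.1693] ang 2.5842 t 2.0 F [-0.   0.7  1. ]
-0.922 0.240 0.689 0.001
-0.924 0.241 1.229 0.001
```

Request:
step_arm(
  motion="-0.92 0.24 0.65 0 0.35;-0.92 0.24 0.65 0 0.35;-0.92 0.24 0.65 0 0.35;-0.92 0.24 0.65 0 0.35",
)

```text
time: 2.4
position: [0.5247, 0.0321, 0.1051]
orientation: [0.275, 0.961, 0.0, -0.001]
force: [-0.7, 0.3, -0.0]
finger_gap: 0.0298
grip_force: 0.0
```

Request:
step_arm(
  motion="0 0 0.3 0 0.35;0 0 0.58 0 0.35;0 0 0.58 0 0.35;0 0 0.58 0 0.22;0 0 0.58 0 0.22;0 0 0.58 0 0.22",
)

```text
time: 3.0
position: [0.5263, 0.0308, 0.0504]
orientation: [0.275, 0.961, 0.0, 0.002]
force: [-0.0, -0.1, -0.2]
finger_gap: 0.0191
grip_force: 0.0
```

```bash
python3 - <<'E'
from h import *
c=cap('side');save(c,'s1.png',(150,120,380,300),3)
s=env.state();p=s['position'][:2];print(p,p-A,np.linalg.norm(p-A),s['finger_gap'],s['grip_force'])
a0=np.arctan2(*(p-A)[::-1]);n=10;t=np.linspace(a0,-np.pi/2+yaw,n+1)[1:]
rows([(*(A+.084*np.array([np.cos(k),np.sin(k)])),s['position'][2],k+np.pi) for k in t])
E
```

```text
[0.52606108 0.03068596] [ 0.07106108 -0.04511404] 0.0841721653630378 0.018599008012607016 0.0
at [0.5261 0.0307 0.0501] ang 2.584 t 3.05 F [-0.2  0.2  0.9]
0.008 -0.093 -0.000 0.060
0.024 -0.185 -0.000 0.115
0.050 -0.275 -0.000 0.171
0.087 -0.361 -0.001 0.227
0.132 -0.443 -0.001 0.283
0.187 -0.519 -0.001 0.338
0.249 -0.589 -0.001 0.394
0.319 -0.651 -0.002 0.450
0.395 -0.705 -0.002 0.505
0.477 -0.750 -0.002 0.561
```

View pics/s1.png

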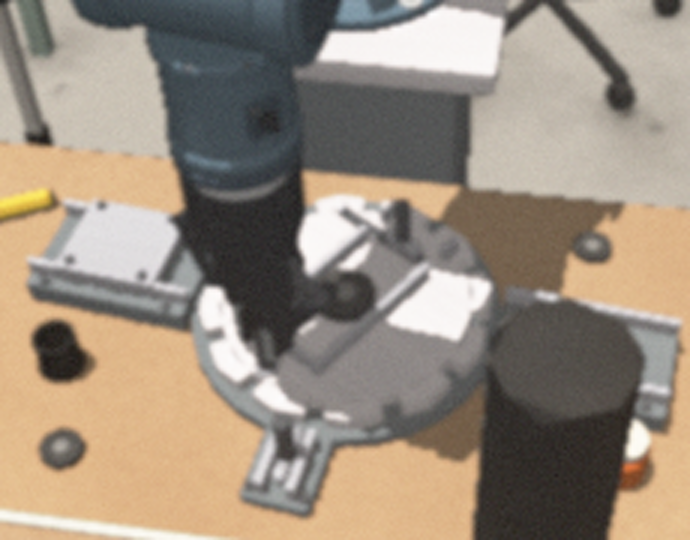

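Request:
step_arm(
  motion="0.01 -0.09 0 0.06 0.22;0.02 -0.185 0 0.115 0.22;0.05 -0.275 0 0.17 0.22;0.09 -0.36 0 0.227 0.22;0.13 -0.443 0 0.283 0.22;0.187 -0.52 0 0.338 0.22;0.25 -0.59 0 0.394 0.22;0.32 -0.65 0 0.45 0.22;0.395 -0.705 0 0.505 0.22;0.477 -0.75 0 0.561 0.22;0.477 -0.75 0 0.561 0.14;0.477 -0.75 0 0.561 0.14",
  squeeze=20,
)

```text
time: 4.25
position: [0.4453, -0.0078, 0.0491]
orientation: [0.744, 0.669, 0.0, 0.0]
force: [-1.2, 1.4, 3.9]
finger_gap: 0.013
grip_force: 19.8
```

Request:
step_arm(
  motion="0 0 0 0 0.14;0 0 0 0 0.14;0 0 0 0 0.14",
)

```text
time: 4.55
position: [0.4458, -0.0079, 0.049]
orientation: [0.744, 0.668, 0.0, 0.001]
force: [-1.6, 1.7, 7.3]
finger_gap: 0.0128
grip_force: 20.0
```

Request:
step_arm(
  motion="0 0 0 0 0.3;0 0 0 0 0.3;0 0 -0.5 0 0.3;0 0 -0.9 0 0.3;0 0 -0.9 0 0",
)

```text
time: 5.05
position: [0.4488, -0.0088, 0.1435]
orientation: [0.744, 0.668, 0.003, 0.004]
force: [0.0, -0.5, 0.1]
finger_gap: 0.0123
grip_force: 0.0
```

```bash
python3 - <<'E'
from h import *
p=A+.178*X
rows([(*p,.13,yaw+np.pi/2),(*p,.045,yaw+np.pi/2)])
c=cap('top');print('tall');blobs(c,.052,.09,(195,155,435,305),3);save(c,'t1.png',(195,155,435,305),3.3)
c=cap('side');print('tall');blobs(c,.052,.085,(150,120,320,300),3)
E
```

```text
at [ 0.4488 -0.0088  0.1435] ang 1.4627 t 5.05 F [ 0.  -0.5  0.1]
0.846 1.749 0.150 0.000
0.848 1.740 1.000 0.000
tall
[320.3 174. ] 37 [0.5944 0.0599 0.0625] [0.589 0.053 0.052] [0.601 0.067 0.067]
[249.2 186.4] 136 [0.5656 0.2192 0.0532] [0.545 0.199 0.052] [0.583 0.238 0.057]
[282.2 231.4] 30 [0.4624 0.1414 0.0728] [0.458 0.136 0.053] [0.468 0.146 0.078]
tall
[228.4 201.3] 36 [ 0.4462 -0.0071  0.0597] [ 0.436 -0.013  0.053] [ 0.451 -0.001  0.066]
[293.1 213.5] 48 [0.4675 0.1409 0.0664] [0.459 0.136 0.053] [0.472 0.145 0.076]
[243.1 261.1] 48 [0.5986 0.0591 0.0601] [0.588 0.053 0.053] [0.604 0.065 0.064]
```

View pics/t1.png

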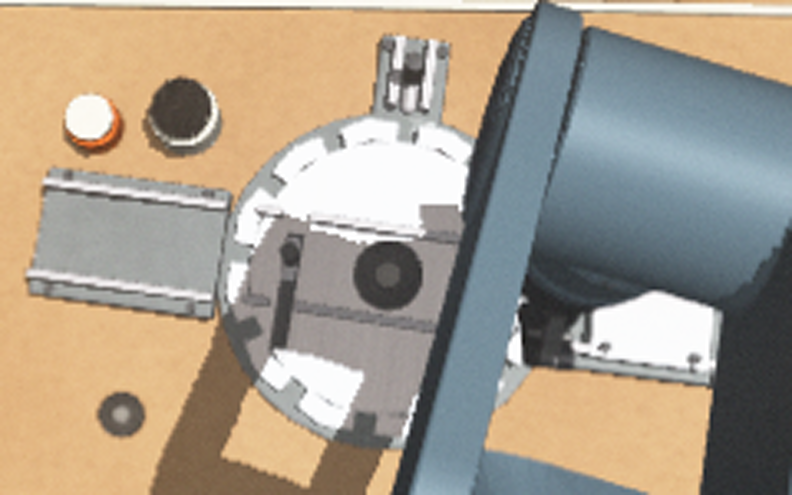

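The mouth faces the left (open) channel and a slot sits under the bolt at crop (406,130). The gate pin is at crop (290,250). Next comes the bolt.

Request:
step_arm(
  motion="0.42 0.88 0 0 0;0.42 0.88 0 0 0;0.42 0.88 0 0 0",
)

```text
time: 5.45
position: [0.5396, 0.0256, 0.1356]
orientation: [0.744, 0.668, -0.0, -0.001]
force: [0.2, -0.6, -0.5]
finger_gap: 0.0
grip_force: 0.0
```

Request:
step_arm(
  motion="0.42 0.87 0.1 0 0;0.42 0.87 0.1 0 0;0.42 0.87 0.1 0 0;0.42 0.87 0.9 0 0;0.42 0.87 0.98 0 0;0.42 0.87 0.98 0 0;0.42 0.87 0.98 0 0",
)

```text
time: 6.15
position: [0.6263, 0.0567, 0.0393]
orientation: [0.745, 0.668, -0.001, -0.001]
force: [0.0, 0.1, -0.5]
finger_gap: -0.0001
grip_force: 0.0
```

```bash
python3 - <<'E'
from h import *
a=yaw+np.pi/2
rows([(*(A+r*X),.045,a) for r in (.1635,.155,.150,.1435,.14)])
E
```

```text
at [0.6263 0.0567 0.0393] ang 1.4618 t 6.15 F [ 0.   0.1 -0.5]
0.004 -0.089 -0.057 0.000
0.004 -0.174 -0.057 0.000
0.004 -0.224 -0.056 0.000
0.004 -0.289 -0.056 0.000
0.004 -0.324 -0.056 0.000
```

Request:
step_arm(
  motion="0 -0.08 0 0 0;0 -0.15 0 0 0;0 -0.2 0 0 0;0 -0.25 0 0 0;0 -0.28 0 0 0;0 -0.28 0 0 0",
)

```text
time: 6.75
position: [0.6, 0.0599, 0.0408]
orientation: [0.745, 0.668, 0.0, 0.0]
force: [1.6, 0.5, 1.1]
finger_gap: 0.0001
grip_force: 0.8
```

```bash
python3 - <<'E'
from h import *
s=env.state();print((s['position'][:2]-A)@X,s['force'])
c=cap('side');blobs(c,.052,.066,(150,120,320,300),3);save(c,'s2.png',(180,160,320,300),4)
E
```

```text
0.14589593223628688 [1.5592459  0.46639551 1.14251256]
[293.  216.3] 24 [0.4686 0.1408 0.0586] [0.467 0.136 0.052] [0.471 0.145 0.065]
[246.8 265.2] 27 [0.6059 0.0677 0.0581] [0.594 0.061 0.052] [0.614 0.072 0.064]
```

View pics/s2.png

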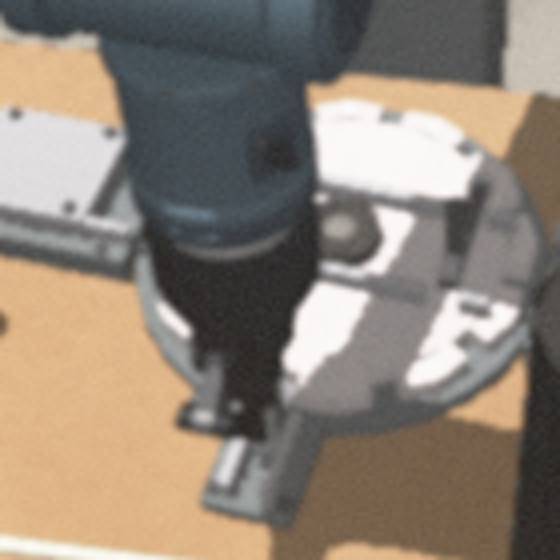

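Request:
step_arm(
  motion="0 -0.03 0 0 0;0 -0.05 0 0 0;0 -0.05 0 0 0;0 -0.05 0 0 0",
)

```text
time: 7.2
position: [0.5978, 0.06, 0.0409]
orientation: [0.745, 0.667, 0.002, 0.002]
force: [10.8, -0.1, -2.0]
finger_gap: 0.0003
grip_force: 5.0
```

Request:
step_arm(
  motion="0 0.1 0 0 0;0 0.15 -0.1 0 0;0 0.15 -0.6 0 0;0 0.15 -0.95 0 0;0 0.15 -0.95 0 0",
)

```text
time: 7.7
position: [0.6137, 0.0585, 0.1418]
orientation: [0.744, 0.668, 0.003, 0.003]
force: [0.3, -1.1, 0.8]
finger_gap: -0.0002
grip_force: 0.0
```

```bash
python3 - <<'E'
from h import *
a=yaw+np.pi/2;p=A+.066*Y+.034*X
rows([(*p,.13,a),(*p,.052,a)])
for n,b in(('side',(150,120,320,300)),('top',(195,155,435,305))):
    c=cap(n);print(n);blobs(c,.052,.08,b,3)
E
```

```text
at [0.6137 0.0585 0.1418] ang 1.462 t 7.7 F [ 0.3 -1.1  0.8]
0.660 -1.257 0.106 0.000
0.660 -1.264 0.886 0.000
side
[293.  213.4] 47 [0.4673 0.1408 0.0665] [0.462 0.136 0.053] [0.471 0.145 0.075]
[246.8 253.3] 46 [0.5788 0.0623 0.0594] [0.571 0.056 0.052] [0.584 0.068 0.064]
top
[244.9 183.8] 21 [0.5717 0.2291 0.0532] [0.562 0.222 0.052] [0.583 0.238 0.055]
[250.  187.7] 88 [0.5627 0.2172 0.0532] [0.544 0.199 0.052] [0.583 0.24  0.056]
[242.7 182. ] 3 [0.5757 0.2344 0.0531] [0.573 0.234 0.053] [0.578 0.236 0.053]
[254.4 192.2] 5 [0.5524 0.2068 0.0533] [0.55  0.203 0.052] [0.555 0.21  0.054]
[248.7 195.3] 3 [0.545  0.2194 0.0535] [0.544 0.219 0.053] [0.546 0.221 0.054]
```

Request:
step_arm(
  motion="0.33 -0.63 0 0 0;0.33 -0.63 0 0 0;0.33 -0.63 0 0 0",
)

```text
time: 8.1
position: [0.5468, 0.1001, 0.1329]
orientation: [0.744, 0.668, -0.002, -0.002]
force: [0.5, 0.0, 0.0]
finger_gap: -0.0
grip_force: 0.0
```

Request:
step_arm(
  motion="0.33 -0.63 0 0 0;0.33 -0.63 0 0 0;0.33 -0.63 0 0 0;0.33 -0.63 0.6 0 0;0.33 -0.63 0.87 0 0;0.33 -0.63 0.87 0 0;0.33 -0.63 0.87 0 0",
)

```text
time: 8.8
position: [0.4921, 0.1374, 0.0479]
orientation: [0.745, 0.667, -0.001, -0.001]
force: [0.8, -0.2, 1.3]
finger_gap: 0.0001
grip_force: 0.0
```

```bash
python3 - <<'E'
from h import *
a=yaw+np.pi/2
rows([(*(A+.066*Y+r*X),.052,a) for r in (.0205,-.0245)])
E
```

```text
at [0.4921 0.1374 0.0479] ang 1.4611 t 8.8 F [ 0.8 -0.2  1.3]
0.007 -0.097 -0.040 -0.000
0.007 -0.547 -0.039 -0.000
```

Request:
step_arm(
  motion="0 -0.08 0 0 0;0 -0.15 0 0 0;0 -0.22 0 0 0;0 -0.29 0 0 0;0 -0.36 0 0 0;0 -0.42 0 0 0;0 -0.47 0 0 0;0 -0.51 0 0 0;0 -0.54 0 0 0;0 -0.56 0 0 0;0 -0.56 0 0 0;0 -0.56 0 0 0",
)

```text
time: 10.0
position: [0.4376, 0.1439, 0.0484]
orientation: [0.745, 0.667, 0.001, 0.001]
force: [5.7, -0.7, -3.5]
finger_gap: -0.0
grip_force: 2.9
```

Request:
step_arm(
  motion="0 -0.02 0 0 0;0 -0.02 0 0 0;0 0.1 0 0 0;0 0.2 0 0 0;0 0.2 -0.6 0 0;0 0.2 -0.9 0 0;0 0.2 -0.9 0 0",
)

```text
time: 10.7
position: [0.4603, 0.1422, 0.1433]
orientation: [0.745, 0.668, 0.003, 0.003]
force: [1.7, 0.4, 0.3]
finger_gap: 0.0003
grip_force: 0.0
```

```bash
python3 - <<'E'
from h import *
a=yaw+np.pi/2;p=A-.043*Y
rows([(*p,.13,a),(*p,.031,a)])
c=cap('side');blobs(c,.052,.08,(150,120,320,300),3)
c=cap('top');blobs(c,.066,.08,(260,200,340,280),3);save(c,'t2.png',(195,155,435,305),3.3)
E
```

```text
at [0.4603 0.1422 0.1433] ang 1.4619 t 10.7 F [1.7 0.4 0.3]
-1.096 0.019 0.132 0.000
-1.098 0.011 1.122 0.000
[298.  197.8] 49 [0.4204 0.1457 0.0664] [0.413 0.14  0.053] [0.424 0.15  0.076]
[228.  202.2] 38 [ 0.4491 -0.0072  0.0598] [ 0.44  -0.014  0.052] [ 0.455 -0.001  0.064]
[246.8 253.4] 47 [0.5789 0.0623 0.0593] [0.57  0.057 0.053] [0.584 0.068 0.064]
```

View pics/t2.png

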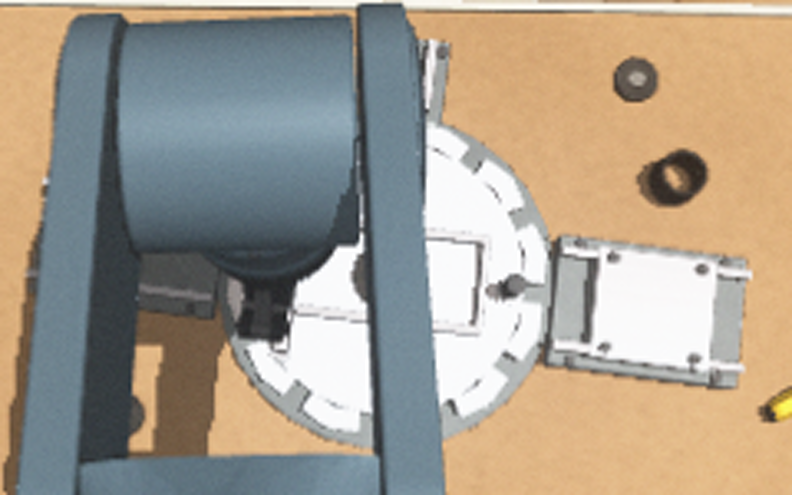

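Request:
step_arm(
  motion="-0.55 0.02 0.1 0 0;-0.55 0.02 0.1 0 0;-0.55 0.02 0.1 0 0",
)

```text
time: 11.1
position: [0.4508, 0.0861, 0.1265]
orientation: [0.746, 0.666, -0.001, -0.001]
force: [-0.8, 0.2, -0.5]
finger_gap: -0.0001
grip_force: 0.0
```

Request:
step_arm(
  motion="-0.55 0 0.1 0 0;-0.55 0 0.1 0 0;-0.55 0 0.1 0 0;-0.55 0 0.5 0 0;-0.55 0 0.7 0 0;-0.55 0 0.7 0 0",
)

```text
time: 11.7
position: [0.4436, 0.0341, 0.0557]
orientation: [0.744, 0.668, -0.002, -0.003]
force: [-0.7, -0.1, -0.1]
finger_gap: 0.0005
grip_force: 0.0
```

```bash
python3 - <<'E'
from h import *
a=yaw+np.pi/2
rows([(*(A+r*Y),.030,a) for r in (-.043,.0,.04,.08,.14)])
E
```

```text
at [0.4436 0.0341 0.0557] ang 1.4626 t 11.7 F [-0.7 -0.1 -0.1]
-0.004 0.070 0.256 0.000
0.426 0.070 0.257 0.000
0.826 0.070 0.257 0.000
1.226 0.071 0.257 0.000
1.826 0.071 0.258 0.000
```

Request:
step_arm(
  motion="0 0.07 0 0 0;0 0.07 0.1 0 0;0 0.07 0.2 0 0;0 0.07 0.25 0 0;0 0.07 0.25 0 0",
)

```text
time: 12.2
position: [0.4523, 0.0318, 0.0325]
orientation: [0.745, 0.668, -0.001, -0.001]
force: [-0.1, -0.2, 0.0]
finger_gap: -0.0001
grip_force: 0.0
```

```bash
python3 - <<'E'
from h import *
a=yaw+np.pi/2
rows([(*(A+r*Y),.030,a) for r in (-.043,.05,.134)])
c=cap('side');save(c,'s3.png',(180,160,320,300),4)
E
```

```text
at [0.4523 0.0318 0.0325] ang 1.4617 t 12.2 F [-0.1 -0.2  0. ]
0.010 -0.021 0.025 -0.000
0.940 -0.021 0.025 -0.000
1.780 -0.021 0.025 -0.000
```

View pics/s3.png

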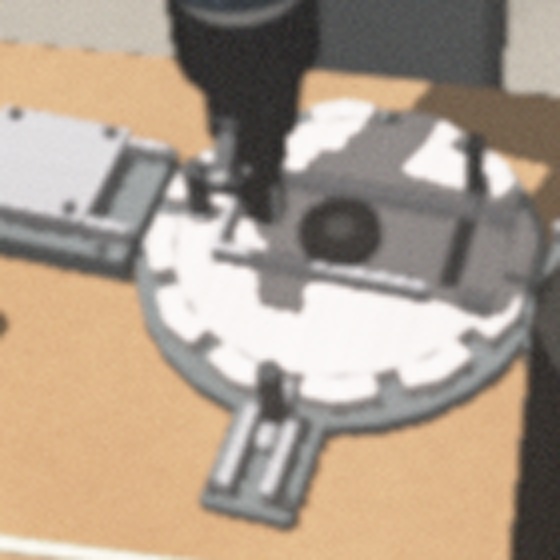

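Request:
step_arm(
  motion="0 -0.02 0.02 0 0;0.08 -0.02 0.02 0 0;0.16 -0.02 0.02 0 0;0.24 -0.02 0.02 0 0;0.32 -0.02 0.02 0 0;0.4 -0.02 0.02 0 0;0.48 -0.02 0.02 0 0;0.56 -0.02 0.02 0 0;0.64 -0.02 0.02 0 0;0.72 -0.02 0.02 0 0;0.8 -0.02 0.02 0 0;0.86 -0.02 0.02 0 0",
)

```text
time: 13.45
position: [0.4606, 0.118, 0.0313]
orientation: [0.744, 0.668, 0.0, 0.0]
force: [0.8, -1.4, 1.0]
finger_gap: 0.0003
grip_force: 0.7
```

```bash
python3 - <<'E'
from h import *
a=yaw+np.pi/2
rows([(*(A+r*Y),.030,a) for r in (.05,.134,.144)])
c=cap('side');save(c,'s4.png',(200,160,400,300),4)
E
```

```text
at [0.4606 0.118  0.0313] ang 1.4621 t 13.45 F [ 0.8 -1.4  1. ]
0.074 -0.010 0.013 0.000
0.914 -0.009 0.013 0.000
1.014 -0.009 0.013 0.000
```

View pics/s4.png

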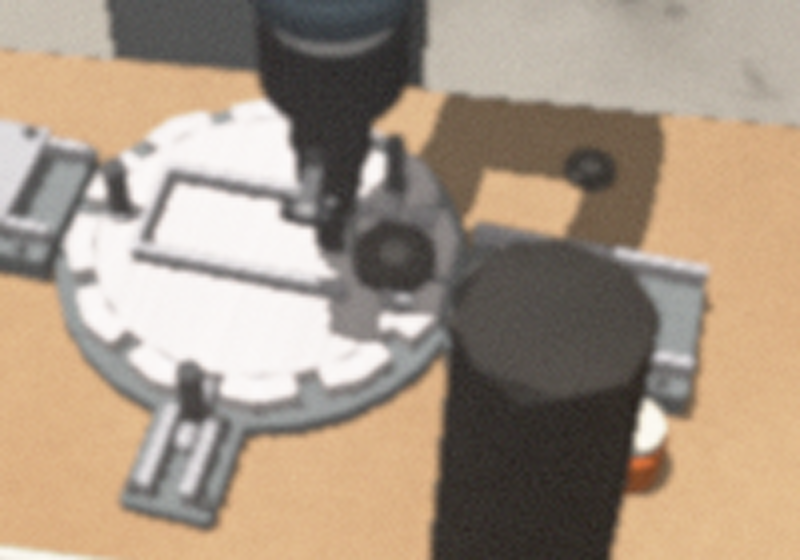

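Request:
step_arm(
  motion="0 -0.01 0.04 0 0;0.08 -0.01 0.045 0 0;0.16 -0.01 0.045 0 0;0.24 -0.01 0.045 0 0;0.32 -0.01 0.045 0 0;0.4 -0.01 0.045 0 0;0.48 -0.01 0.045 0 0;0.56 -0.01 0.045 0 0;0.64 -0.01 0.045 0 0;0.72 -0.01 0.045 0 0;0.78 -0.01 0.045 0 0;0.83 -0.01 0.045 0 0",
)

```text
time: 14.7
position: [0.4686, 0.2005, 0.0268]
orientation: [0.744, 0.668, -0.0, 0.0]
force: [-0.3, -0.7, 0.0]
finger_gap: 0.0003
grip_force: 0.2
```

```bash
python3 - <<'E'
from h import *
a=yaw+np.pi/2
s=env.state();print((s['position'][:2]-A)@Y,s['force'])
c=cap('top');P=cloud(c);I=c['image'].astype(int)
m=np.zeros(I.shape[:2],bool);m[200:262,200:330]=1
m&=(I.max(-1)<60)&(P[...,2]>.026)&(P[...,2]<.038)
q=P[m];print(m.sum(),q.mean(0) if m.sum() else'', (q[:,:2]-A)@Y if m.sum()<40 else [((q[:,:2]-A)@Y).min(),((q[:,:2]-A)@Y).max()])
save(c,'t3.png',(195,155,395,305),4)
E
```

```text
0.12541501143150616 [-0.31234141 -0.70888272  0.04556161]
2 [0.44959068 0.24460046 0.03231167] [0.16961635 0.16480415]
```

View pics/t3.png

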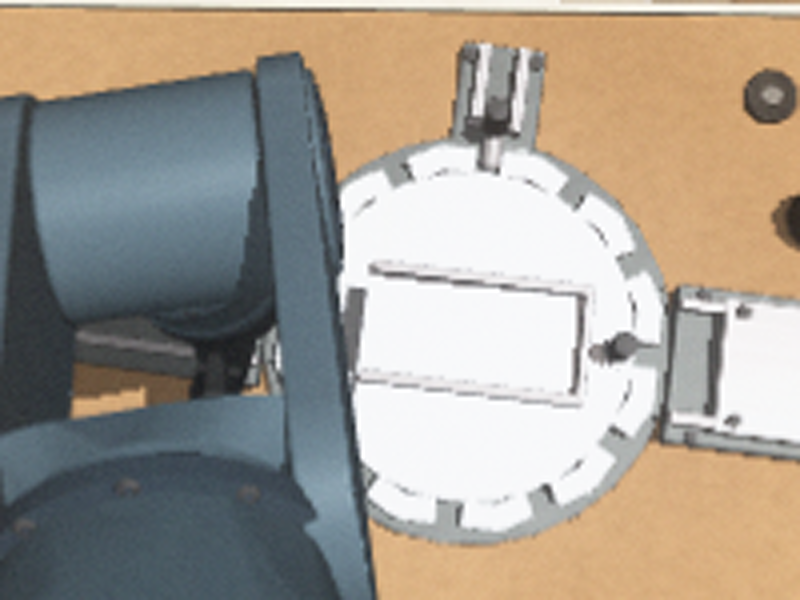

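Request:
step_arm(
  motion="0.05 0 0 0 0;0.09 0 0 0 0;0.12 0 0 0 0;0.14 0 0 0 0;0.15 0 0 0 0;0.15 0 0 0 0;0.05 0 0 0 0;-0.1 0 0 0 0;-0.1 0 -0.5 0 0;-0.1 0 -0.98 0 0;-0.1 0 -0.98 0 0",
)

```text
time: 15.85
position: [0.4721, 0.1894, 0.1314]
orientation: [0.745, 0.667, 0.005, 0.003]
force: [0.5, -0.6, -0.1]
finger_gap: 0.0
grip_force: 0.0
```

Request:
step_arm(
  motion="-1 0 0 0 0;-1 0 0 0 0;-1 0 0 0 0",
)

```text
time: 16.15
position: [0.4558, 0.0851, 0.1245]
orientation: [0.746, 0.665, -0.001, 0.001]
force: [0.2, 0.5, 0.2]
finger_gap: 0.0
grip_force: 0.0
```

Request:
step_arm(
  motion="-1 0 -0.5 0 0;-1 0 -0.5 0 0;-1 0 -0.5 0 0;-1 0 -0.5 0 0",
)

```text
time: 16.55
position: [0.4461, -0.0107, 0.1756]
orientation: [0.746, 0.666, 0.001, 0.001]
force: [0.3, -0.2, -0.5]
finger_gap: 0.0001
grip_force: 0.0
```

```bash
python3 - <<'E'
from h import *
c=cap('top');P=cloud(c);I=c['image'].astype(int)
m=np.zeros(I.shape[:2],np.uint8);m[200:262,200:330]=1
m&=((I.max(-1)<90)&(P[...,2]>.026)&(P[...,2]<.04)).astype(np.uint8)
n,l,s,ce=cv2.connectedComponentsWithStats(m)
for i in range(1,n):
    if s[i,4]>20:
        q=P[l==i];cc=np.array(cv2.minEnclosingCircle(q[:,:2].astype(np.float32))[0]);print(ce[i],s[i],q.mean(0),'circ',cc,(cc-A)@X,(cc-A)@Y)
blobs(c,.052,.09,(195,155,435,305),4)
b=load('top')
for x,y in[(48,178),(230,195),(30,282),(214,305)]: pass
c=cap('side');blobs(c,.052,.08,(150,120,320,300),3)
E
```

```text
[249.6 187. ] 144 [0.5644 0.2182 0.0532] [0.544 0.199 0.052] [0.583 0.237 0.056]
[319.1 182.6] 36 [0.5746 0.0625 0.0627] [0.569 0.056 0.053] [0.581 0.069 0.067]
[279.4 253. ] 30 [0.4158 0.1461 0.0737] [0.411 0.141 0.054] [0.422 0.151 0.079]
[298.  197.7] 48 [0.4207 0.1456 0.067 ] [0.413 0.141 0.053] [0.425 0.15  0.076]
[228.  202.4] 40 [ 0.4489 -0.0073  0.0592] [ 0.441 -0.014  0.052] [ 0.454 -0.001  0.064]
[246.8 253.4] 47 [0.5791 0.0624 0.0596] [0.571 0.056 0.052] [0.584 0.068 0.064]
```

```bash
python3 - <<'E'
from h import *
c=load('top');P=cloud(c);I=c['image'].astype(int).max(-1)
f=np.array(cv2.imread('pics/top0.png')).astype(int).max(-1)
m=((f-I>35)).astype(np.uint8);m[:200]=0;m[265:]=0;m[:,:195]=0;m[:,275:]=0
n,l,s,ce=cv2.connectedComponentsWithStats(m)
for i in range(1,n):
    if s[i,4]>20:
        q=P[l==i];cc,r=cv2.minEnclosingCircle(q[:,:2].astype(np.float32));cc=np.array(cc);print(ce[i],s[i],np.median(q,0),I[l==i].mean(),'circ',cc,r,(cc-A)@X,(cc-A)@Y)
for u in range(205,265,6): print(u,[(I[v,u],round(float(P[v,u,2]),3)) for v in (222,229,236)])
E
```

```text
[235.6969697 228.9280303] [225 219  21  21 264] [0.47089807 0.24763074 0.03204629] 95.70454545454545 circ [0.4723095  0.25141835] 0.024643907323479652 -0.0018977430884106975 0.17645912547817816
[267.38817481 248.8251928 ] [255 224  20  41 389] [0.42578374 0.17453499 0.01654569] 130.573264781491 circ [0.41741282 0.13557883] 0.07363027334213257 -0.04386711400089472 0.05533516644457059
205 [(np.int64(226), 0.001), (np.int64(190), 0.004), (np.int64(180), 0.022)]
211 [(np.int64(168), 0.023), (np.int64(169), 0.022), (np.int64(167), 0.02)]
217 [(np.int64(163), 0.022), (np.int64(163), 0.021), (np.int64(168), 0.024)]
223 [(np.int64(166), 0.025), (np.int64(166), 0.022), (np.int64(164), 0.024)]
229 [(np.int64(98), 0.031), (np.int64(105), 0.03), (np.int64(95), 0.033)]
235 [(np.int64(104), 0.032), (np.int64(179), 0.033), (np.int64(92), 0.031)]
241 [(np.int64(99), 0.035), (np.int64(97), 0.03), (np.int64(84), 0.033)]
247 [(np.int64(167), 0.022), (np.int64(160), 0.021), (np.int64(170), 0.021)]
253 [(np.int64(172), 0.023), (np.int64(173), 0.019), (np.int64(169), 0.021)]
259 [(np.int64(165), 0.019), (np.int64(171), 0.024), (np.int64(172), 0.024)]
```

```bash
python3 -c "
from bench import env
print(env.sign_off())"
```

```text
the job is handed in; nothing more can be done
None
```

I handed the job in at about 17 s of the 72 s allowed, but sign-off returned no verdict. By my last measurements the holder lies flat about 4 mm from the channel's middle, the bolt is home (about 20 mm), the gate is open (about 45 mm), and the mouth is about 3–4 mm off line by rough estimate, inside the 5 mm limit. The arm kept well clear of the jars and loupe, though I re-measured only the flux jar, which had not moved.

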